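Set the remote cradle's end stop and clip the remote in

ROBOT

A 6-joint arm with a two-finger parallel gripper is mounted at the origin on a cart in front of the work surface, level with it; the furniture and walls round the work are solid. World frame = base frame: x ahead of the robot, y to its left, z up, the work surface at z = 0. Lengths are in m, angles in rad, forces in N, time in s.
With the tool pointing down it reaches from about 0.25 to 0.775 m from the base axis. Payload 4 kg.
Tool frame: the origin (TCP) lies between the finger pads; the fingertips stand 25 mm ahead of it and the grasp point (between the pads) lies 6 mm ahead of it (robot.tip_reach is the z of the fingertips in the tool frame, in m); z points along the fingers, y is the line along which they close (so a half turn about z gives the same grasp; the last joint's range is limited). The gripper opens to 94 mm and grips with 3 to 60 N. Pads are 16 mm wide; open, the fingers measure 119 mm over their backs; the gripper's body (75 mm by 177 mm) begins 78 mm behind the grasp point.
Start: joints at [-0.103, 0.087, 1.371, -0, 1.684, -0.103], TCP at [0.55, -0, 0.231] pointing down, gripper open.
Joint ranges: [-3.1, 3.1], [-0.76, 2.03], [0.27, 2.55], [-1.08, 4.22], [0.17, 2.65], [-2.57, 2.57]. Speed limits (rad/s): [2.79, 2.79, 3.14, 3.14, 3.14, 3.14].

INTERFACE

Orientations are given as [roll, pitch, yaw] about the fixed x, y, z axes, in that order (R = Rz(yaw) Ry(pitch) Rx(roll)).
In Python, from bench import robot gives the robot as it stands. The module is installed in compiled form; this text tells all that it offers.
- The arm moves only by the shell command python3 -m handwheel 'ROWS'. ROWS is JSON, a list of rows, each a list of 3 entries, a list of its own where there are three numbers: the turn, a rotation vector about the world's x, y, z in units of 90 degrees (1.0 is 90 degrees), then the shift along the world's x, y, z in units of 0.05 m (1.0 is 0.05 m), then the closure, from 0 (fully open) to 1 (shut). A call has 1 to 5 rows; each row shifts and turns the commanded pose from where the row before left it; what a row does not reach is not made up. A row lasts 1/10 s, in which the tool goes at most 50 mm and 8.59 degrees, less where a joint would pass 70% of its speed; a pose out of reach is approached as far as the arm can. A call with a number of a shift or a turn outside -1 to 1 is refused whole. A call with a gripper value outside its range is refused whole. The fingers move at their own pace and stop on an object; the grip force is fixed at half the most. Time passes only in rows, so rows that do not move let the fingers close. It gives the time, the measured TCP pose, the force, the opening and the grip force at its end, in the units of the state.
- robot.get_obs(): the state, without advancing time (a new reading comes with each control period).
- robot.snapshot(name): name is "scene" or "side" or "wrist"; returns (picture, depth): 384x512x3 uint8, red, green, blue; 384x512 float32, m along the optical axis (not along the pixel's ray), 0 where there is no reading.
- robot.calibration(name): a dict with "mtx" (3x3 intrinsics, pixels), "D" ([k1, k2, p1, p2, k3] as OpenCV has them; the pictures are not rectified), "extrinsics" (4x4, takes a point from camera to world coordinates); the wrist camera has in their place "hand_eye" (4x4, takes a point from camera to tool coordinates, whose origin is the TCP and whose axes are the flange's). Camera axes: x right, y down, z forward; pixel columns grow to the right and rows downward; lengths in m; the calibration is good to about 2 mm. A picture is of the moment at which its call begins: read the wrist's pose just before it. calibration takes no time and is no camera call.
- robot.close_job(): hands the job in; it is judged then, once.
Trained networks look in the newest picture that a camera, given by its name, has taken for a name from the list of things; names that differ only in an ending like _2 or _b are one class to them, and where a whole thing is asked for, a point or a joint stands for the part that bears it (a point fixed in the world has none). Each returns a list of dicts, best first, with "p" (0 to 1); they miss things now and then, are a little off and sometimes report something else, mostly with a low value. They report only what shows in the picture. A call takes as long as a camera call. They do not tell look-alikes from the thing itself.
- robot.boxes_of(query, camera): "bbox" ([left, top, right, bottom] in pixels, round what is visible of it).
The state is a dict: "time": time; "joint_positions": joint angles; "qvel": joint speeds; "joint_torque": joint torques, N m; "tool_pos": TCP position; "ee_rot": TCP orientation; "wrist_force": force on the tool from outside, world axes, zero at the start; "wrist_torque": the same for the moment, N m; "width": finger opening in m; "finger_force": force on a finger pad.
Only numpy, scipy, OpenCV 4.12 (cv2) and the standard library are available. Lean on these libraries where they do the work, as an engineer would, in place of code of your own. Each camera call takes 0.05 s, during which the arm holds its last target. There are 200 camera calls.

TASK

Set up the cradle for the air-conditioner remote that lies in the open part of the desk (not its twin at the back, beside the little tree): lift the black knob of the orange end stop, move the stop to the middle of the three notches (the one with the green dot) and let the knob drop fully in. Then lay the remote, buttons up, in the cradle between the end wall and the stop and press it down until it is fully home under the spring clips. Leave the other things on the desk where they are.

Things in the scene. Friction and masses are not known exactly. Their poses are not given: they have to be found in the camera images.
- dock: Remote cradle, fixed: white base 78 (x) x 218 (y) x 6 mm. Origin: centre of its underside on the desk, z up; y runs along the cradle from the fixed end wall (inner face at y = -96 mm, 48 mm wide, 42 mm high, top 10 mm sloped outward as a lead-in) towards the notches; x is across. The remote lies lengthwise along y on two grey ledges, tops 14 mm above the desk.
- clips (a point): Point midway between the four springy steel clips, on the ledges: cradle y = -29 mm. The clips stand 45 mm before and behind it (14 mm wide along y), one on each side, 47 mm high. Lips reach in to x = +-23 mm at 36.5 mm height, flare to +-30 mm at the top: a 50 mm wide thing pressed straight down (about 10 N) snaps under them. Between the clips the sides are free for fingers above the 6 mm base.
- stop (a joint): Orange end stop's place along the cradle's +y, in m; its face (38 mm wide, 40 mm high) is 78 mm + this from the end wall, its knob 22 mm further. Starts at 0 to 0.018 in a long parking slot. Three notches follow: 0.034, 0.060 (middle, green dot beside it on the base), 0.084, each with 2 mm play either way. To leave slot or notch the knob must be lifted 8 mm; then 1 N moves it; it stays where left.
- knob (a joint): Height of the stop's black knob above its lowest position, in m: 0 = fully down in a notch or in the parking slot, 0.008 = standing on the ridge between notches, 0.014 = upper limit. A light spring (about 2 to 3 N) always pulls it down.
- knob_grip (a point): Centre of the black knob's grip: an upright 16 x 16 x 28 mm block, sides parallel to the cradle's axes, its centre 60 mm above the desk when down. It is free all round above 40 mm height. It rides with the stop and moves straight up when lifted.
- knob_home (a point): Where the knob's grip centre is when the knob is down in the middle notch: cradle y = +64 mm, 60 mm above the desk. Axes as the cradle.
- bay (a point): Point on the ledges, 14 mm above the desk, midway between the end wall and the stop's face when the stop is in the middle notch (gap 138 mm): cradle x = 0, y = -27 mm. Axes as the cradle.
- ac_remote: Beige air-conditioner remote with dark buttons on top, 132 (x, its length) x 50 (y) x 21 mm (flat-sided up to 19 mm), about 0.11 kg, lying buttons up. Origin: centre of its underside; z up. Either end may go first. Grasp across the 50 mm width. An identical remote at the back of the desk, beside the little yellow-leaved tree, is fixed and not meant.
- highlighter: Pale green highlighter pen lying on the desk, 127 mm long, loose; leave alone. Origin: centre of its underside.
- eraser: Blue and white eraser, 42 x 22 x 13 mm, loose; leave alone. Origin: centre of its underside.
- earbud_case: White earbud case, 60 x 46 x 22 mm, loose; leave alone. Origin: centre of its underside.
Things that resemble listed ones, but are neither listed nor needed, are in the scene too. Leave any blue or red look-alike of the ac_remote alone.

How it is judged:
By the outcome, as a careful person would: the job done as asked, in the order asked, and still so for the second after the job is handed in, with the robot touching nothing.
It also fails if it takes over 59 s, if anything falls off the work surface, if the arm or the gripper's body presses on something with over 40 N, if the wrist force passes 120 N, or if a joint passes its speed limit or range.

## Working session

There is one attempt and no reset: what is moved stays moved. The work goes in short steps, Python scripts to look and compute and a shell command to move; the robot and the scene stay as the last step left them, time stands still between calls to the robot, and variables do not carry over. Pictures are saved under pics/ and viewed, at most 10 in all, crops included, and the job is handed in when it is done.

```bash
mkdir -p pics; cat > h.py <<'E'
import numpy as np, cv2
from bench import robot
from scipy.spatial.transform import Rotation as R
def cam(name,obs=None):
    c=robot.calibration(name)
    if name=="wrist":
        o=obs or robot.get_obs(); T=np.eye(4); T[:3,:3]=R.from_euler('xyz',o['ee_rot']).as_matrix(); T[:3,3]=o['tool_pos']
        E=T@np.array(c['hand_eye'])
    else: E=np.array(c['extrinsics'])
    return np.array(c['mtx']),np.array(c['D']),E
def cloud(name,d,obs=None):
    K,D,E=cam(name,obs); h,w=d.shape
    u,v=np.meshgrid(np.arange(w),np.arange(h))
    n=cv2.undistortPoints(np.stack([u,v],-1).reshape(-1,1,2).astype(np.float64),K,D).reshape(h,w,2)
    P=np.dstack([n*d[...,None],d]); P=P@E[:3,:3].T+E[:3,3]; P[d==0]=np.nan
    return P
def proj(name,P,obs=None):
    K,D,E=cam(name,obs); Ei=np.linalg.inv(E); r,_=cv2.Rodrigues(Ei[:3,:3])
    return cv2.projectPoints(np.atleast_2d(P).astype(float),r,Ei[:3,3],K,D)[0].reshape(-1,2)
def save(name,img): cv2.imwrite('pics/'+name,img[...,::-1])
E
python3 - <<'E'
from h import *
print(robot.get_obs())
for n in ("scene","side"):
    im,d=robot.snapshot(n); np.savez(n+'0.npz',im=im,d=d); save(n+'0.png',im)
    P=cloud(n,d)
    for q in ("dock","stop","knob","ac_remote","highlighter","eraser","earbud_case"):
        for r in robot.boxes_of(q,n)[:4]:
            b=r['bbox']; u,v=int((b[0]+b[2])/2),int((b[1]+b[3])/2)
            print(n,q,round(r['p'],2),np.round(b),np.round(P[min(v,383),min(u,511)],3))
E
```

```text
{'time': 0.0, 'joint_positions': array([-1.03080336e-01,  8.79724264e-02,  1.37224986e+00, -4.00062457e-05,
        1.68356759e+00, -1.03137175e-01]), 'qvel': array([-0.00081114, -0.00173551, -0.00115314, -0.00109753,  0.00018359,
        0.00074997]), 'joint_torque': array([ 1.28542815e-03, -3.40182602e+01, -3.02423716e+01,  7.18220207e-02,
        3.29729996e-02, -1.13141955e-04]), 'tool_pos': array([5.49514339e-01, 4.34226191e-05, 2.29296808e-01]), 'ee_rot': array([-3.13940301e+00, -1.86662993e-04,  1.57084850e+00]), 'wrist_force': array([ 0.13547991, -0.29465153,  0.91446597]), 'wrist_torque': array([ 0.06418408, -0.00450787, -0.01614039]), 'finger_force': 0.0, 'width': 0.09357646887540895}
scene dock 0.84 [284. 100. 321. 162.] [ 0.54  -0.157  0.023]
scene stop 0.58 [300. 115. 310. 134.] [ 0.538 -0.161  0.046]
scene knob 0.16 [282. 102. 327. 161.] [ 0.535 -0.159  0.024]
scene ac_remote 0.89 [133. 282. 191. 348.] [0.558 0.455 0.02 ]
scene ac_remote 0.68 [205. 228. 242. 288.] [0.521 0.29  0.019]
scene ac_remote 0.56 [225. 187. 280. 219.] [0.54  0.129 0.019]
scene highlighter 0.7 [204. 150. 217. 190.] [0.691 0.087 0.014]
scene earbud_case 0.71 [157. 200. 180. 229.] [0.696 0.258 0.021]
side dock 0.56 [238. 100. 278. 148.] [ 0.535 -0.159  0.029]
side stop 0.48 [253. 107. 264. 130.] [ 0.535 -0.162  0.048]
side knob 0.47 [251. 110. 258. 122.] [ 0.547 -0.175  0.05 ]
side ac_remote 0.94 [232. 278. 260. 332.] [0.561 0.46  0.019]
side ac_remote 0.58 [230. 185. 286. 203.] [0.539 0.133 0.018]
side ac_remote 0.56 [236. 222. 287. 267.] [0.53  0.301 0.02 ]
side ac_remote 0.43 [237.  99. 277. 151.] [ 0.538 -0.162  0.027]
side highlighter 0.56 [190. 167. 211. 198.] [0.69  0.079 0.01 ]
side eraser 0.61 [239. 101. 278. 151.] [ 0.535 -0.159  0.025]
side eraser 0.58 [293. 182. 307. 198.] [0.427 0.113 0.013]
side earbud_case 0.9 [183. 218. 198. 242.] [0.697 0.259 0.021]
```

```bash
python3 - <<'E'
from h import *
a=np.load('scene0.npz')['im'];b=np.load('side0.npz')['im']
a=a[70:370,70:370]; b=b[70:370,130:330]
z=np.hstack([cv2.resize(a,(480,480),interpolation=cv2.INTER_CUBIC),cv2.resize(b,(320,480),interpolation=cv2.INTER_CUBIC)])
save('both.png',z)
E
```

```text
(no output)
```

View pics/both.png

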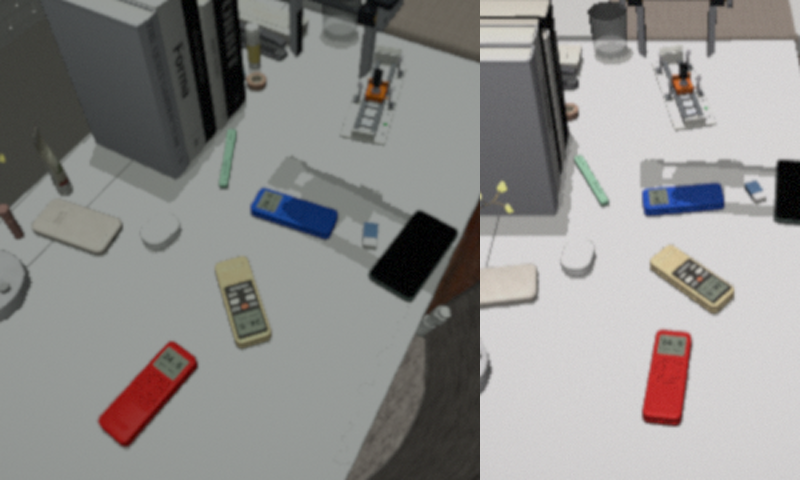

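The pictures show the beige remote at scene pixel (222,258). Its look-alikes are blue (252,203) and red (162,315), and a plain pale slab lies at (118,211). The dock is at (302,131), end wall at the far side of the picture and notches towards the camera. The beige one in the open part fits the description, so I'll measure it and the dock.

```bash
python3 - <<'E'
from h import *
for n in ("scene","side"):
    z=np.load(n+'0.npz'); im,d=z['im'],z['d']; P=cloud(n,d)
    hsv=cv2.cvtColor(im,cv2.COLOR_RGB2HSV)
    def rect(m,t):
        q=P[m][:,:2].astype(np.float32); print(n,t,len(q),'z',np.nanpercentile(P[m][:,2],[5,50,95]).round(4) if len(q) else '', [np.round(x,4) for x in cv2.minAreaRect(q*1000)] if len(q)>3 else '')
    near=lambda x,y,r:(np.hypot(P[...,0]-x,P[...,1]-y)<r)
    rect(near(.525,.295,.1)&(P[...,2]>.012)&(P[...,2]<.03),'remote')
    D=near(.54,-.16,.14)
    org=(hsv[...,0]<18)&(hsv[...,1]>150)&(hsv[...,2]>90)
    rect(D&org,'orange')
    rect(D&(P[...,2]>.004)&(P[...,2]<.06),'dock')
    m=D&(P[...,2]>.03)&(P[...,2]<.07)
    print(np.c_[P[m],im[m]].round(3)[::max(1,m.sum()//25)])
    rect(D&(im.max(-1)<70)&(P[...,2]>.04)&(P[...,2]<.09),'knob')
c=robot.calibration('wrist'); print(np.round(c['mtx'],1),np.round(c['hand_eye'],3))
E
```

```text
scene remote 1235 z [0.0163 0.0191 0.0214] [array([551.2763, 315.8515]), array([118.5902, 134.4247]), np.float64(47.9817)]
scene orange 67 z [0.0223 0.0284 0.0316] [array([ 538.952 , -173.4214]), array([31.0814, 36.6044]), np.float64(12.4866)]
scene dock 1299 z [0.0044 0.0119 0.0401] [array([ 505.7015, -177.2191]), array([152.9441, 225.7659]), np.float64(4.6203)]
[[ 5.88e-01 -2.78e-01  3.90e-02  1.33e+02  1.36e+02  1.32e+02]
 [ 5.73e-01 -2.81e-01  3.90e-02  1.40e+02  1.44e+02  1.38e+02]
 [ 5.74e-01 -2.77e-01  3.70e-02  1.32e+02  1.36e+02  1.28e+02]
 [ 5.52e-01 -2.84e-01  4.10e-02  1.43e+02  1.47e+02  1.42e+02]
 [ 5.70e-01 -2.77e-01  3.50e-02  1.31e+02  1.35e+02  1.28e+02]
 [ 5.47e-01 -2.81e-01  4.10e-02  1.34e+02  1.37e+02  1.31e+02]
 [ 5.69e-01 -2.76e-01  3.30e-02  1.27e+02  1.31e+02  1.26e+02]
 [ 5.47e-01 -2.82e-01  3.70e-02  1.30e+02  1.34e+02  1.27e+02]
 [ 5.52e-01 -2.82e-01  3.10e-02  1.29e+02  1.33e+02  1.27e+02]
 [ 5.30e-01 -2.61e-01  4.60e-02  1.30e+02  1.33e+02  1.32e+02]
 [ 5.34e-01 -2.52e-01  3.60e-02  8.20e+01  8.40e+01  8.20e+01]
 [ 5.36e-01 -1.64e-01  7.00e-02  1.30e+01
[... 2693 characters left out ...]
+02  1.65e+02]
 [ 5.35e-01 -1.70e-01  3.90e-02  8.70e+01  5.70e+01  4.20e+01]
 [ 5.47e-01 -1.78e-01  3.00e-02  1.57e+02  9.80e+01  6.40e+01]
 [ 5.65e-01 -1.54e-01  4.30e-02  1.32e+02  1.29e+02  1.29e+02]
 [ 5.32e-01 -1.68e-01  3.40e-02  1.27e+02  8.50e+01  7.20e+01]
 [ 5.32e-01 -1.67e-01  3.10e-02  1.16e+02  8.20e+01  6.60e+01]
 [ 5.32e-01 -1.62e-01  3.10e-02  1.25e+02  7.80e+01  5.30e+01]]
side knob 46 z [0.0464 0.0623 0.0739] [array([ 538.3382, -166.5149]), array([13.2454, 11.9663]), np.float64(89.7334)]
[[290.4   0.  257.5]
 [  0.  290.4 190.6]
 [  0.    0.    1. ]] [[-0.    -0.971 -0.239  0.069]
 [ 1.    -0.    -0.001  0.   ]
 [ 0.001 -0.239  0.971 -0.155]
 [ 0.     0.     0.     1.   ]]
```

```bash
python3 -m handwheel '[[[0,0,0.07],[0,-0.8,0],0],[[0,0,0.07],[0,-0.8,0],0],[[0,0,0],[0,-0.8,0],0],[[0,0,0],[-0.2,-0.8,0],0],[[0,0,0],[0,0,0],0]]'
cat > w.py <<'E'
import sys
from h import *
o=robot.get_obs(); im,d=robot.snapshot('wrist'); np.savez(sys.argv[1]+'.npz',im=im,d=d,P=cloud('wrist',d,o)); save(sys.argv[1]+'.png',im)
print(o['tool_pos'].round(4),o['ee_rot'].round(4),o['width'],o['wrist_force'].round(1))
E
python3 w.py w1
python3 - <<'E'
from h import *
for q in ("dock","stop","knob_grip"): print(q,[(round(r['p'],2),np.round(r['bbox'])) for r in robot.boxes_of(q,'wrist')[:2]])
E
```

```text
time: 1.3
tool_pos: [0.5389, -0.1645, 0.2302]
ee_rot: [-3.14, 0.002, 1.784]
wrist_force: [-0.4, 1.2, 0.3]
width: 0.094
finger_force: 0.0
[ 0.5389 -0.1645  0.2302] [-3.1402e+00  1.6000e-03  1.7844e+00] 0.09395738799648612 [-0.4  1.2  0.3]
dock [(0.57, array([222., 102., 288., 270.]))]
stop [(0.83, array([241., 168., 271., 202.])), (0.6, array([414.,   0., 442.,  67.]))]
knob_grip [(0.67, array([251., 176., 265., 197.]))]
```

View pics/w1.png

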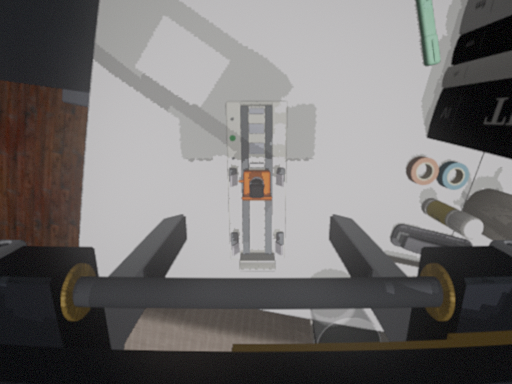

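Wrist view: dock upright in the picture, (226–288, 101–270), end wall at (257,262), orange stop (257,185) with the black knob, green dot (232,138), clips at (233/281,175) and (235/280,238).

```bash
cat > dock.py <<'E'
import sys
from h import *
z=np.load(sys.argv[1]+'.npz'); im,P=z['im'],z['P']; yaw=float(sys.argv[2])
def ray(uv,h):
    K,D,E=cam('wrist'); n=cv2.undistortPoints(np.array(uv,float).reshape(-1,1,2),K,D).reshape(-1,2)
    v=np.c_[n,np.ones(len(n))]@E[:3,:3].T; return E[:3,3]+v*((h-E[2,3])/v[:,2])[:,None]
D=np.hypot(P[...,0]-.54,P[...,1]+.165)<.14
def st(m,t):
    q=P[m]; r=cv2.minAreaRect((q[:,:2]*1000).astype(np.float32)); print(t,len(q),q.mean(0).round(4),[np.round(x,2) for x in r])
dz=np.nanmedian(P[150:250,150:210][...,2]); print('desk z',dz)
st(D&(P[...,2]-dz>.0035)&(P[...,2]-dz<.09),'dock'); 
st(D&(P[...,2]>.067)&(P[...,2]<.08)&(im.max(-1)<90),'knobtop')
hsv=cv2.cvtColor(im,cv2.COLOR_RGB2HSV)
g=D&(hsv[...,0]>40)&(hsv[...,0]<85)&(hsv[...,1]>90); print('green',np.argwhere(g)[:,::-1].mean(0),P[g].mean(0))
st(D&(hsv[...,0]<18)&(hsv[...,1]>150)&(hsv[...,2]>100)&(P[...,2]>.034)&(P[...,2]<.046),'orange top')
a=np.radians(yaw)
print('corners',ray([[226,101],[288,101]],.006).round(4))
E
python3 dock.py w1 12.2; python3 - <<'E'
from h import *
im=np.load('w1.npz')['im'][90:280,200:320]; save('w1c.png',cv2.resize(im,None,fx=3.1,fy=3.1,interpolation=cv2.INTER_CUBIC))
E
```

```text
desk z 0.0004669939054950112
dock 9545 [ 0.5399 -0.1779  0.0149] [array([ 540.69, -181.97]), array([ 78.07, 216.92]), np.float64(12.47)]
knobtop 176 [ 0.5385 -0.1719  0.0737] [array([ 538.94, -172.37]), array([14.45, 13.88]), np.float64(12.36)]
green [193.04827586 344.6       ] [ 0.51874687 -0.14456848  0.31554433]
orange top 3 [ 0.5455 -0.1891  0.0412] [array([ 542.5 , -189.78]), array([33.16,  0.16]), np.float64(12.66)]
corners [[ 0.4813 -0.0785  0.006 ]
 [ 0.5573 -0.0615  0.006 ]]
```

View pics/w1c.png

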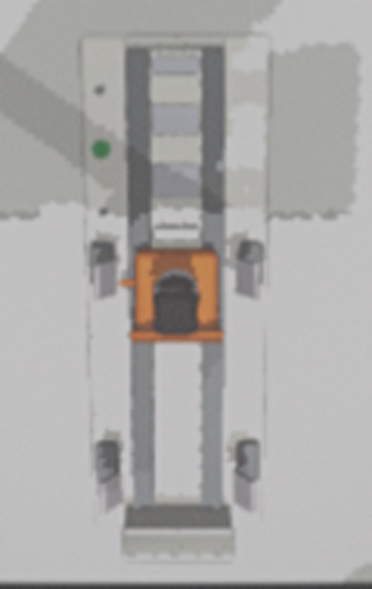

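Dock fitted: centre (0.5407, -0.1820), yaw 12.5°, size 78x217 as given. The knob is at cradle y ≈ 9.8 mm, so about 54 mm of travel is needed. Going down onto the knob.

```bash
python3 -m handwheel '[[[0,0,0.003],[0,-0.15,-0.8],0],[[0,0,0],[0,0,-0.8],0],[[0,0,0],[0,0,-0.8],0],[[0,0,0],[0,0,-0.7],0],[[0,0,0],[0,0,0],0]]' && python3 -m handwheel '[[[0,0,0],[0,0,0],1],[[0,0,0],[0,0,0],1],[[0,0,0],[0,0,0],1],[[0,0,0],[0,0,0],1],[[0,0,0],[0,0,0],1]]'
```

```text
time: 2.0
tool_pos: [0.5363, -0.1642, 0.0695]
ee_rot: [-3.132, -0.007, 1.798]
wrist_force: [0.5, -0.4, -1.2]
width: 0.0941
finger_force: 0.0
time: 2.5
tool_pos: [0.5406, -0.1678, 0.0768]
ee_rot: [3.14, 0.001, 1.795]
wrist_force: [0.7, -0.2, 0.6]
width: 0.0571
finger_force: 0.0
```

```bash
python3 -m handwheel '[[[0,0,0],[-0.03,-0.09,0],1],[[0,0,0],[0,0,0],1],[[0,0,0],[0,0,0],1],[[0,0,0],[0,0,0],1],[[0,0,0],[0,0,0],1]]'&& python3 -m handwheel '[[[0,0,0],[0,0,0],1],[[0,0,0],[0,0,0],1],[[0,0,0],[0,0,0],1],[[0,0,0],[0,0,0],1]]'
```

```text
time: 3.0
tool_pos: [0.5385, -0.172, 0.0754]
ee_rot: [-3.142, -0.0, 1.795]
wrist_force: [-0.2, 0.2, -0.5]
width: 0.0172
finger_force: 0.0
time: 3.4
tool_pos: [0.5388, -0.1719, 0.0754]
ee_rot: [3.141, -0.0, 1.795]
wrist_force: [2.1, 1.1, -1.0]
width: 0.0159
finger_force: 30.0
```

```bash
python3 -m handwheel '[[[0,0,0],[0,0,0.11],1],[[0,0,0],[0,0,0.11],1],[[0,0,0],[0,0,0],1],[[0,0,0],[0,0,0],1]]'
```

```text
time: 3.8
tool_pos: [0.5387, -0.1719, 0.0867]
ee_rot: [3.141, 0.0, 1.795]
wrist_force: [3.2, 0.4, -2.8]
width: 0.0154
finger_force: 30.0
```

```bash
python3 -m handwheel '[[[0,0,0],[-0.06,0.26,0],1],[[0,0,0],[-0.06,0.27,0],1],[[0,0,0],[-0.06,0.27,0],1],[[0,0,0],[-0.055,0.26,0],1],[[0,0,0],[0,0,0],1]]' && python3 -m handwheel '[[[0,0,0],[0,0,0],1],[[0,0,0],[0,0,0],1]]' && python3 w.py w2 && python3 dock.py w2 12.47; python3 - <<'E'
from h import *
im=np.load('w2.npz')['im'];save('w2c.png',cv2.resize(im[100:350,160:350],None,fx=2.4,fy=2.4,interpolation=cv2.INTER_CUBIC))
E
```

```text
time: 4.3
tool_pos: [0.5263, -0.1163, 0.0865]
ee_rot: [3.141, -0.002, 1.798]
wrist_force: [4.0, 1.3, -1.9]
width: 0.016
finger_force: 30.0
time: 4.5
tool_pos: [0.5269, -0.1187, 0.0865]
ee_rot: [3.141, -0.0, 1.796]
wrist_force: [3.1, 2.4, -2.3]
width: 0.0155
finger_force: 30.0
[ 0.5269 -0.1187  0.0865] [ 3.1412e+00 -4.0000e-04  1.7957e+00] 0.015456930014973455 [ 3.1  2.4 -2.3]
desk z 0.00033231277648777813
dock 10594 [ 0.5295 -0.1307  0.0223] [array([ 537.48, -166.68]), array([ 78.1 , 187.03]), np.float64(12.52)]
knobtop 237 [ 0.5252 -0.1124  0.0739] [array([ 525.18, -112.43]), array([18.85,  5.26]), np.float64(11.48)]
green [211.11627907 217.27906977] [ 0.49645119 -0.12565209  0.02034893]
orange top 0 [nan nan nan] [array([0., 0.]), array([0., 0.]), np.float64(0.0)]
corners [[ 0.4843 -0.0438  0.006 ]
 [ 0.5314 -0.033   0.006 ]]dock.py:9: RuntimeWarning: Mean of empty slice.
  q=P[m]; r=cv2.minAreaRect((q[:,:2]*1000).astype(np.float32)); print(t,len(q),q.mean(0).round(4),[np.round(x,2) for x in r])
  ret = um.true_divide(
```

View pics/w2c.png

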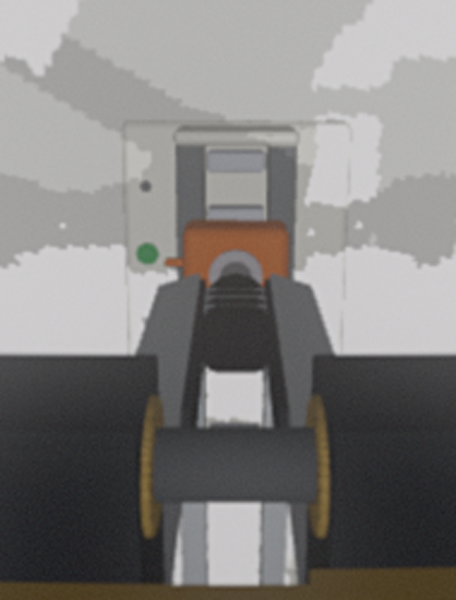

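The pointer of the stop is at (231,209) and the green dot at (222,205). I'll check both in the cradle frame.

```bash
python3 - <<'E'
from h import *
K,D,E=cam('wrist')
def ray(uv,h):
    n=cv2.undistortPoints(np.array(uv,float).reshape(-1,1,2),K,D).reshape(-1,2)
    v=np.c_[n,np.ones(len(n))]@E[:3,:3].T; return E[:3,3]+v*((h-E[2,3])/v[:,2])[:,None]
a=np.radians(12.47); Rt=np.array([[np.cos(a),np.sin(a)],[-np.sin(a),np.cos(a)]])
f=lambda p:(Rt@(p[:2]-[.5407,-.182])*1000).round(1)
print('dot',f(ray([221.7,205.4],.006)[0]))
P=np.load('w2.npz')['P']; print('dotP',P[205,222])
for h in(.006,.015,.02,.03,.04): print(h,f(ray([230.8,209.2],h)[0]))
print('pointer P',P[207:212,226:234,2].round(3)); print('tcp',f(robot.get_obs()['tool_pos']))
E
python3 -m handwheel '[[[0,0,0],[0,0,-0.06],1],[[0,0,0],[0,0,-0.06],1],[[0,0,0],[0,0,-0.06],1],[[0,0,0],[0,0,0],1]]'
```

```text
dot [-30.4  62.3]
dotP [ 0.49776244 -0.12693416  0.0064389 ]
0.006 [-22.7  59. ]
0.015 [-21.9  61.8]
0.02 [-21.4  63.4]
0.03 [-20.5  66.6]
0.04 [-19.5  69.7]
pointer P [[0.007 0.007 0.006 0.016 0.017 0.016 0.017 0.017]
 [0.008 0.008 0.006 0.019 0.019 0.018 0.018 0.018]
 [0.006 0.006 0.019 0.019 0.02  0.019 0.019 0.018]
 [0.007 0.006 0.006 0.019 0.019 0.018 0.018 0.018]
 [0.007 0.006 0.008 0.005 0.007 0.006 0.006 0.007]]
tcp [ 0.1 64.6]
time: 4.95
tool_pos: [0.527, -0.1193, 0.077]
ee_rot: [3.141, 0.0, 1.795]
wrist_force: [4.5, 2.5, -3.1]
width: 0.0156
finger_force: 30.0
```

```bash
python3 -m handwheel '[[[0,0,0],[0,0,-0.04],1],[[0,0,0],[0,0,0],1],[[0,0,0],[0,0,0],1]]' && python3 -m handwheel '[[[0,0,0],[0,0,0],0],[[0,0,0],[0,0,0],0],[[0,0,0],[0,0,0],0],[[0,0,0],[0,0,0],0],[[0,0,0],[0,0,0],0]]' && python3 -m handwheel '[[[0,0,0],[0,0,0.3],0],[[0,0,0],[0,0,0.8],0],[[0,0,0],[0,0,0.8],0],[[0,0,0],[0,0,0.8],0],[[0,0,0],[0,0,0.3],0]]' && python3 -m handwheel '[[[0,0,0],[0,0,0],0],[[0,0,0],[0,0,0],0]]' && python3 w.py w3; python3 - <<'E'
from h import *
z=np.load('w3.npz');im,P=z['im'],z['P']
D=np.hypot(P[...,0]-.527,P[...,1]+.12)<.03
m=D&(P[...,2]>.067)&(P[...,2]<.09)&(im.max(-1)<90); q=P[m]; print(np.percentile(q[:,2],[5,50,95]),[np.round(x,2) for x in cv2.minAreaRect((q[:,:2]*1000).astype(np.float32))])
E
```

```text
time: 5.25
tool_pos: [0.527, -0.1193, 0.0756]
ee_rot: [3.141, 0.001, 1.795]
wrist_force: [5.0, -0.1, -2.7]
width: 0.0161
finger_force: 30.0
time: 5.75
tool_pos: [0.5265, -0.1191, 0.0755]
ee_rot: [-3.141, -0.0, 1.795]
wrist_force: [0.3, -0.8, 0.1]
width: 0.0525
finger_force: 0.0
time: 6.25
tool_pos: [0.5285, -0.1196, 0.2319]
ee_rot: [3.133, 0.005, 1.795]
wrist_force: [0.3, -1.1, 1.1]
width: 0.0919
finger_force: 0.0
time: 6.45
tool_pos: [0.5262, -0.1188, 0.2241]
ee_rot: [-3.14, -0.001, 1.795]
wrist_force: [0.0, -0.4, -1.0]
width: 0.0939
finger_force: 0.0
[ 0.5262 -0.1188  0.2241] [-3.1398e+00 -1.1000e-03  1.7954e+00] 0.09385330616040777 [ 0.  -0.4 -1. ]
[0.07004514 0.07400447 0.07532122] [array([ 526.88, -119.9 ]), array([14.12, 14.17]), np.float64(12.73)]
```

The knob is down (top at 0.074 m) at knob_home. Now moving over the remote.

```bash
python3 -m handwheel '[[[0,0,0],[0,0.9,0],0],[[0,0,0],[0,0.9,0],0],[[0,0,0],[0,0.9,0],0],[[0,0,0],[0,0.9,0],0],[[0,0,0],[0,0.9,0],0]]' && python3 -m handwheel '[[[0,0,0],[0,0.9,0],0],[[0,0,0],[0,0.9,0],0],[[0,0,0],[0,0.9,0],0],[[0,0,0],[0,0.9,0],0],[[0,0,0],[0,0,0],0]]' && python3 -m handwheel '[[[0,0,0],[0,0,0],0],[[0,0,0],[0,0,0],0]]' && python3 w.py w4; python3 - <<'E'
from h import *
z=np.load('w4.npz');im,P=z['im'],z['P']
b=robot.boxes_of('ac_remote','wrist'); print([(round(r['p'],2),np.round(r['bbox'])) for r in b])
m=(np.hypot(P[...,0]-.522,P[...,1]-.29)<.09)&(P[...,2]>.012)&(P[...,2]<.03)
n,l,s,c=cv2.connectedComponentsWithStats(m.astype(np.uint8)); 
for i in range(1,n):
  if s[i,4]>300: q=P[l==i]; print(s[i],np.median(q[:,2]),[np.round(x,2) for x in cv2.minAreaRect((q[:,:2]*1000).astype(np.float32))],im[l==i].mean(0))
E
```

```text
time: 7.0
tool_pos: [0.5252, 0.1075, 0.2222]
ee_rot: [-3.136, -0.001, 1.795]
wrist_force: [0.0, -0.6, 0.3]
width: 0.0941
finger_force: 0.0
time: 7.5
tool_pos: [0.5245, 0.2905, 0.2213]
ee_rot: [-3.135, -0.001, 1.802]
wrist_force: [0.4, -0.3, -0.1]
width: 0.0944
finger_force: 0.0
time: 7.7
tool_pos: [0.5264, 0.2847, 0.2237]
ee_rot: [-3.138, 0.001, 1.794]
wrist_force: [-0.2, -0.5, 0.3]
width: 0.094
finger_force: 0.0
[0.5264 0.2847 0.2237] [-3.1385e+00  1.3000e-03  1.7945e+00] 0.09399924535687185 [-0.2 -0.5  0.3]
[(0.9, array([218., 120., 302., 219.])), (0.82, array([198., 264., 290., 277.]))]
[ 217  121   85  101 3945] 0.019836004404723495 [array([527.59, 287.56]), array([ 49.25, 131.26]), np.float64(47.55)] [142.56096324 137.31634981 122.06134347]
```

View pics/w4.png

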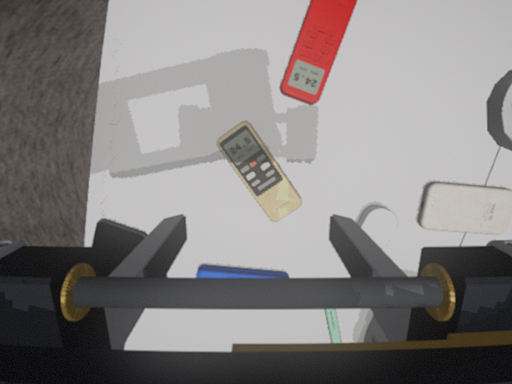

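Candidates in wrist view: beige with dark buttons and display (259,171), red (318,50), blue (243,270), plain white slab (463,208). The beige one fits: its size is 49x131 mm and it lies in the open desk, away from the tree. I'll confirm with one crop.

```bash
python3 - <<'E'
from h import *
im=np.load('w4.npz')['im'];save('w4c.png',cv2.resize(im[105:235,195:325],None,fx=4,fy=4,interpolation=cv2.INTER_CUBIC))
E
```

```text
(no output)
```

View pics/w4c.png

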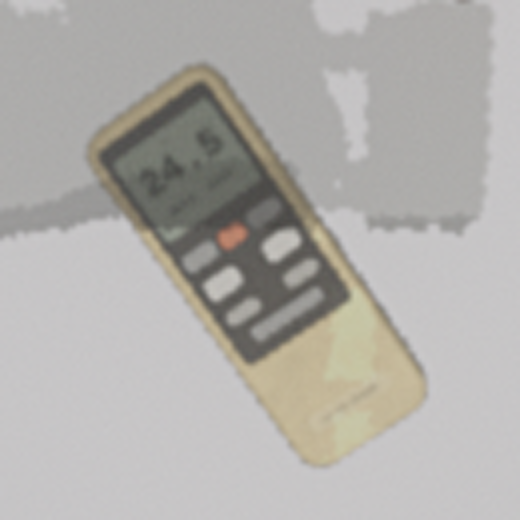

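```bash
python3 -m handwheel '[[[0,0,0.077],[0.02,0.06,-0.5],0],[[0,0,0.077],[0,0,-0.5],0],[[0,0,0.077],[0,0,-0.5],0],[[0,0,0.077],[0,0,-0.5],0],[[0,0,0.077],[0,0,-0.5],0]]' && python3 -m handwheel '[[[0,0,0],[0,0,0],0],[[0,0,0],[0,0,0],0],[[0,0,0],[0,0,0],0]]'
```

```text
time: 8.3
tool_pos: [0.5281, 0.2874, 0.0998]
ee_rot: [3.141, 0.0, 2.403]
wrist_force: [-0.2, 0.2, -0.1]
width: 0.0938
finger_force: 0.0
time: 8.6
tool_pos: [0.529, 0.2889, 0.1027]
ee_rot: [3.138, 0.001, 2.397]
wrist_force: [0.8, -0.1, 0.7]
width: 0.094
finger_force: 0.0
```

The crop shows the beige remote with display and buttons up, centred near (258,265) of the crop. Descending and gripping.

```bash
python3 -m handwheel '[[[0,0,0],[-0.02,-0.02,-0.5],0],[[0,0,0],[0,0,-0.5],0],[[0,0,0],[0,0,-0.4],0],[[0,0,0],[0,0,0],0],[[0,0,0],[0,0,0],0]]' && python3 -m handwheel '[[[0,0,0],[0,0,0],0],[[0,0,0],[0,0,0],0]]'
```

```text
time: 9.1
tool_pos: [0.5277, 0.2883, 0.0321]
ee_rot: [3.139, 0.001, 2.399]
wrist_force: [-0.2, -0.4, 0.1]
width: 0.094
finger_force: 0.0
time: 9.3
tool_pos: [0.528, 0.2886, 0.0327]
ee_rot: [3.138, 0.002, 2.4]
wrist_force: [0.3, 0.9, 0.2]
width: 0.0939
finger_force: 0.0
```

```bash
python3 -m handwheel '[[[0,0,0],[0,0,-0.08],0],[[0,0,0],[0,0,0],1],[[0,0,0],[0,0,0],1],[[0,0,0],[0,0,0],1],[[0,0,0],[0,0,0],1]]' && python3 -m handwheel '[[[0,0,0],[0,0,0],1],[[0,0,0],[0,0,0],1],[[0,0,0],[0,0,0],1]]'
```

```text
time: 9.8
tool_pos: [0.5268, 0.288, 0.0265]
ee_rot: [3.142, 0.0, 2.4]
wrist_force: [-0.3, -0.1, 0.4]
width: 0.0654
finger_force: 0.0
time: 10.1
tool_pos: [0.5268, 0.2881, 0.0265]
ee_rot: [3.141, 0.0, 2.4]
wrist_force: [0.0, -0.4, -1.4]
width: 0.0499
finger_force: 30.0
```

```bash
python3 -m handwheel '[[[0,0,0],[0,0,0.4],1],[[0,0,0],[0,0,0.8],1],[[0,0,0],[0,0,0.8],1],[[0,0,0],[0,0,0.8],1],[[0,0,0],[0,0,0],1]]'
python3 - <<'E'
from h import *
a=np.radians(12.47); Rt=np.array([[np.cos(a),np.sin(a)],[-np.sin(a),np.cos(a)]])
for n in('scene','side'):
    im,d=robot.snapshot(n); P=cloud(n,d); Q=(P[...,:2]-[.5465,-.2084])@Rt.T
    m=(abs(Q[...,0])<.13)&(abs(Q[...,1])<.09)&(P[...,2]>.055)&(P[...,2]<.35); print(n,m.sum(),P[m][::max(1,m.sum()//6)].round(3))
    m=(P[...,0]<.66)&(P[...,0]>.4)&(abs(P[...,1])<.2)&(P[...,2]>.08)&(P[...,2]<.35); print(m.sum(),P[m][::max(1,m.sum()//6)].round(3))
E
```

```text
time: 10.6
tool_pos: [0.53, 0.2894, 0.1742]
ee_rot: [3.129, 0.006, 2.4]
wrist_force: [0.5, 1.0, -0.1]
width: 0.0497
finger_force: 30.0
scene 7 [[ 0.535 -0.122  0.073]
 [ 0.533 -0.124  0.073]
 [ 0.537 -0.121  0.07 ]
 [ 0.534 -0.12   0.072]
 [ 0.531 -0.12   0.073]
 [ 0.526 -0.122  0.074]
 [ 0.524 -0.124  0.073]]
0 []
side 0 []
0 []
```

Path clear, so I'm carrying it over.

```bash
python3 -m handwheel '[[[0,0,-0.078],[0,-0.8,0],1],[[0,0,-0.078],[0,-0.8,0],1],[[0,0,-0.078],[0,-0.8,0],1],[[0,0,-0.078],[0,-0.8,0],1],[[0,0,-0.077],[0,-0.8,0],1]]' && python3 -m handwheel '[[[0,0,0],[0,-0.8,0],1],[[0,0,0],[0,-0.8,0],1],[[0,0,0],[0.1,-0.8,0],1],[[0,0,0],[0.1,-0.8,0],1],[[0,0,0],[0.1,-0.8,0],1]]' && python3 -m handwheel '[[[0,0,0],[0.09,-0.8,0],1],[[0,0,0],[0,-0.8,0],1],[[0,0,0],[0,-0.31,0],1],[[0,0,0],[0,0,0],1],[[0,0,0],[0,0,0],1]]' && python3 -m handwheel '[[[0,0,0],[0,0,0],1],[[0,0,0],[0,0,0],1]]' && python3 w.py w5
```

```text
time: 11.2
tool_pos: [0.5249, 0.0864, 0.163]
ee_rot: [-3.136, -0.001, 1.784]
wrist_force: [0.3, -0.3, -1.2]
width: 0.0496
finger_force: 30.0
time: 11.7
tool_pos: [0.5401, -0.1132, 0.1631]
ee_rot: [-3.137, -0.003, 1.789]
wrist_force: [0.1, 0.5, -0.9]
width: 0.0499
finger_force: 30.0
time: 12.2
tool_pos: [0.5456, -0.2062, 0.1648]
ee_rot: [-3.14, -0.003, 1.789]
wrist_force: [-0.3, 0.5, -1.3]
width: 0.05
finger_force: 30.0
time: 12.4
tool_pos: [0.5464, -0.2058, 0.1665]
ee_rot: [3.141, -0.0, 1.791]
wrist_force: [0.6, -0.3, -0.8]
width: 0.0499
finger_force: 30.0
[ 0.5464 -0.2058  0.1665] [ 3.1414e+00 -5.0000e-04  1.7914e+00] 0.049926665834513245 [ 0.6 -0.3 -0.8]
```

View pics/w5.png

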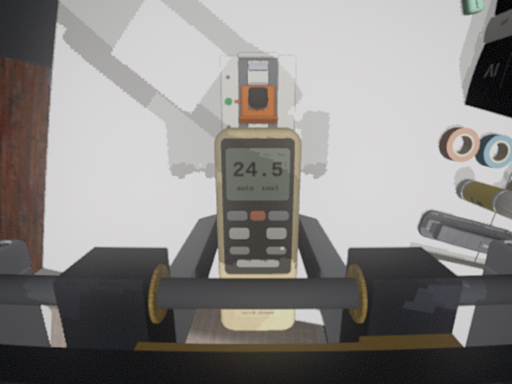

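The remote is held level, from (215,127) to (300,329), with the stop beyond it at (258,100) and its pointer at the green dot (228,101). I'll measure its pose in the hand against the cradle.

```bash
python3 - <<'E'
from h import *
z=np.load('w5.npz');im,P=z['im'],z['P'];o=robot.get_obs()
a=np.radians(12.47); Rt=np.array([[np.cos(a),np.sin(a)],[-np.sin(a),np.cos(a)]]); C=np.array([.5407,-.182])
m=(P[...,2]>.14)&(P[...,2]<.18)&(np.hypot(P[...,0]-.5465,P[...,1]+.208)<.09); m[:, :205]=0; m[:,310:]=0
m[:125]=0
n,l,s,c=cv2.connectedComponentsWithStats(m.astype(np.uint8)); k=1+s[1:,4].argmax(); q=P[l==k]
r=cv2.minAreaRect((q[:,:2]*1000).astype(np.float32)); print(s[k],r,np.median(q[:,2]))
Q=(q[:,:2]-C)@Rt.T*1000; print('dock x',np.percentile(Q[:,0],[.5,99.5]),'y',Q.min(0)[1],np.percentile(Q[:,1],[.5,99.5]))
A=np.c_[q[:,:2]-q[:,:2].mean(0),np.ones(len(q))]; print('tilt',np.linalg.lstsq(A,q[:,2],rcond=None)[0])
print('tcp dock',Rt@(o['tool_pos'][:2]-C)*1000,np.degrees(o['ee_rot'][2])-90)
S=(P[...,:2]-C)@Rt.T*1000; d=(abs(S[...,0])<60)&(S[...,1]>45)&(S[...,1]<130)&(P[...,2]>.0035)&(P[...,2]<.09)
Sd=S[d]; e=Sd[(Sd[:,1]>85)]; print('dock end x',np.percentile(e[:,0],[1,99]),'ymax',np.percentile(Sd[:,1],99.5))
kk=(P[...,2]>.067)&(P[...,2]<.08)&(im.max(-1)<90)&(abs(S[...,0])<20)&(S[...,1]>40)&(S[...,1]<80); print('knob',S[kk].mean(0),np.ptp(S[kk],0))
E
```

```text
[  205   127   105   151 13232] ((541.6111450195312, -187.69296264648438), (65.21253967285156, 91.65828704833984), 13.27878189086914) 0.16007039221319103
dock x [-28.59924116  28.44507943] y -51.823632998599386 [-50.63917791  39.59297443]
tilt [ 0.00196656 -0.01587639  0.1602548 ]
tcp dock [  0.42735098 -24.69862128] 12.62894864795571
dock end x [-38.38081456  38.1731457 ] ymax 108.4097048408436
knob [1.28226963e-02 6.21267352e+01] [14.81618076 14.34769083]
```

Remote centre at cradle y ≈ -26.4, x ≈ 0. The gap centre is about -28 given where the stop rests, so I'm shifting 1.5 mm towards the wall and lowering.

```bash
python3 -m handwheel '[[[0,0,0],[0,-0.03,-0.5],1],[[0,0,0],[0,0,-0.5],1],[[0,0,0],[0,0,-0.4],1],[[0,0,0],[0,0,-0.3],1],[[0,0,0],[0,0,0],1]]' && python3 -m handwheel '[[[0,0,0],[0,0,0],1],[[0,0,0],[0,0,0],1]]' && python3 -m handwheel '[[[0,0,0],[0,0,-0.12],1],[[0,0,0],[0,0,-0.12],1],[[0,0,0],[0,0,0],1],[[0,0,0],[0,0,0],1]]'
```

```text
time: 12.95
tool_pos: [0.5448, -0.2076, 0.0789]
ee_rot: [-3.138, -0.003, 1.79]
wrist_force: [0.3, -0.2, -1.1]
width: 0.0495
finger_force: 30.0
time: 13.15
tool_pos: [0.5473, -0.2093, 0.0832]
ee_rot: [3.139, 0.002, 1.789]
wrist_force: [0.1, 0.3, -1.7]
width: 0.0497
finger_force: 30.0
time: 13.55
tool_pos: [0.546, -0.2089, 0.0691]
ee_rot: [-3.141, -0.0, 1.789]
wrist_force: [0.0, 1.0, -1.4]
width: 0.0498
finger_force: 30.0
```

```bash
python3 -m handwheel '[[[0,0,0],[0,0,-0.1],1],[[0,0,0],[0,0,-0.1],1],[[0,0,0],[0,0,0],1],[[0,0,0],[0,0,0],1]]' && python3 -m handwheel '[[[0,0,0],[0,0,-0.1],1],[[0,0,0],[0,0,0],1],[[0,0,0],[0,0,0],1]]'
```

```text
time: 13.95
tool_pos: [0.5466, -0.2093, 0.0594]
ee_rot: [3.141, 0.001, 1.789]
wrist_force: [1.7, -2.5, -0.7]
width: 0.0499
finger_force: 30.0
time: 14.25
tool_pos: [0.5462, -0.2089, 0.0538]
ee_rot: [-3.141, -0.0, 1.789]
wrist_force: [2.0, -1.0, -1.9]
width: 0.0494
finger_force: 30.0
```

```bash
python3 -m handwheel '[[[0,0,0],[0,0,-0.1],1],[[0,0,0],[0,0,0],1],[[0,0,0],[0,0,0],1]]' && python3 -m handwheel '[[[0,0,0],[0,0,-0.1],1],[[0,0,0],[0,0,0],1],[[0,0,0],[0,0,0],1]]' && python3 -m handwheel '[[[0,0,0],[0,0,-0.06],1],[[0,0,0],[0,0,0],1],[[0,0,0],[0,0,0],1]]'
```

```text
time: 14.55
tool_pos: [0.5461, -0.2088, 0.0489]
ee_rot: [-3.141, -0.0, 1.789]
wrist_force: [2.0, -0.3, -3.6]
width: 0.0497
finger_force: 30.0
time: 14.85
tool_pos: [0.5459, -0.2086, 0.0434]
ee_rot: [-3.141, -0.001, 1.789]
wrist_force: [3.1, -1.1, -5.4]
width: 0.0498
finger_force: 30.0
time: 15.15
tool_pos: [0.5461, -0.2087, 0.0413]
ee_rot: [-3.141, -0.001, 1.789]
wrist_force: [2.4, 0.6, -2.3]
width: 0.0498
finger_force: 30.0
```

```bash
python3 -m handwheel '[[[0,0,0],[0,0,-0.06],1],[[0,0,0],[0,0,0],1],[[0,0,0],[0,0,0],1]]' && python3 -m handwheel '[[[0,0,0],[0,0,0],0.6],[[0,0,0],[0,0,0],0.3],[[0,0,0],[0,0,0],0.3],[[0,0,0],[0,0,0],0.3],[[0,0,0],[0,0,0],0.3]]' && python3 -m handwheel '[[[0,0,0],[0,0,0.5],0.3],[[0,0,0],[0,0,0.8],0.3],[[0,0,0],[0,0,0.8],0.3],[[0,0,0],[0,0,0.5],0.3],[[0,0,0],[0,0,0.4],0]]' && python3 -m handwheel '[[[0,0,0],[0,0,0],0],[[0,0,0],[0,0,0],0]]'&& python3 w.py w6; python3 - <<'E'
from h import *
z=np.load('w6.npz');im,P=z['im'],z['P']
a=np.radians(12.47); Rt=np.array([[np.cos(a),np.sin(a)],[-np.sin(a),np.cos(a)]]); C=np.array([.5407,-.182])
S=(P[...,:2]-C)@Rt.T*1000
for y in range(-105,60,5):
    m=(abs(S[...,0])<15)&(abs(S[...,1]-y)<2.5); print(y,np.nanmedian(P[m][:,2]).round(4) if m.any() else None,end='; ')
m=(abs(S[...,0])<18)&(abs(S[...,1]+28)<60)&(P[...,2]>.03)&(P[...,2]<.04)
q=P[m]; A=np.c_[S[m]/1000+[0,.028],np.ones(len(q))]; print('\nplane',np.linalg.lstsq(A,q[:,2],rcond=None)[0],len(q))
save('w6c.png',cv2.resize(im[70:310,180:340],None,fx=2.5,fy=2.5,interpolation=cv2.INTER_CUBIC))
E
```

```text
time: 15.45
tool_pos: [0.5465, -0.209, 0.0405]
ee_rot: [3.141, 0.001, 1.789]
wrist_force: [-1.0, 2.8, 4.9]
width: 0.0494
finger_force: 30.0
time: 15.95
tool_pos: [0.5459, -0.2091, 0.0382]
ee_rot: [-3.141, -0.0, 1.789]
wrist_force: [0.2, 0.4, -0.0]
width: 0.0659
finger_force: 0.0
time: 16.45
tool_pos: [0.5467, -0.2094, 0.191]
ee_rot: [3.139, 0.002, 1.789]
wrist_force: [0.3, 0.0, 0.2]
width: 0.0704
finger_force: 0.0
time: 16.65
tool_pos: [0.5461, -0.209, 0.188]
ee_rot: [-3.141, -0.0, 1.789]
wrist_force: [0.3, -0.2, -0.5]
width: 0.0864
finger_force: 0.0
[ 0.5461 -0.209   0.188 ] [-3.1414e+00 -1.0000e-04  1.7891e+00] 0.08644630279821403 [ 0.3 -0.2 -0.5]
-105 0.0425; -100 0.0366; -95 0.0306; -90 0.0337; -85 0.0337; -80 0.0338; -75 0.0337; -70 0.0336; -65 0.0336; -60 0.0335; -55 0.0335; -50 0.034; -45 0.0346; -40 0.0341; -35 0.0348; -30 0.0339; -25 0.0348; -20 0.0342; -15 0.0346; -10 0.2877; -5 0.2968; 0 0.277; 5 0.0344; 10 0.0347; 15 0.0345; 20 0.0344; 25 0.034; 30 0.0338; 35 0.0327; 40 0.0112; 45 0.0399; 50 0.0305; 55 0.0317; 
plane [-0.00225421  0.00690406  0.03411787] 3538
```

View pics/w6c.png

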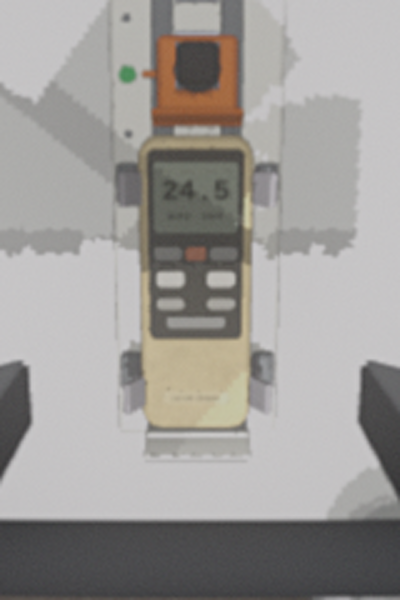

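The remote lies level under the four clips, top at 34–35 mm (35 expected), between the wall (197,440 in the crop) and the stop, with the pointer at the green dot (127,73). Last check of the knob's height, then handing in.

```bash
python3 - <<'E'
from h import *
z=np.load('w6.npz');im,P=z['im'],z['P']
a=np.radians(12.47); Rt=np.array([[np.cos(a),np.sin(a)],[-np.sin(a),np.cos(a)]])
S=(P[...,:2]-[.5407,-.182])@Rt.T*1000
k=(P[...,2]>.067)&(P[...,2]<.09)&(im.max(-1)<90)&(abs(S[...,0])<15)&(S[...,1]>45)&(S[...,1]<85)
h=np.median(P[k][:,2]); print(h,S[k].mean(0))
if h<.077: print(robot.close_job())
E
```

```text
0.07433679172268803 [-4.87187650e-02  6.19572009e+01]
the job is handed in; nothing more can be done
None
```

The job is handed in: the stop is in the middle (green-dot) notch with its knob fully down, and the remote lies buttons up under the four clips, its top at about the height expected when fully home (34–35 mm measured, 35 mm expected).

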